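# Make up an M24 bolt set in the kit tray

### The arm

A 6-joint arm with a two-finger parallel gripper is mounted at the origin on the work surface. World frame = base frame: x ahead of the robot, y to its left, z up, the work surface at z = 0. Lengths are in mm, angles in rad, forces in N, time in s.
With the tool pointing down it reaches from about 250 to 850 mm from the base axis. Payload 12.5 kg.
Tool frame: the origin (TCP) lies midway between the tips of the shut fingers; the grasp point (between the pads) lies 19 mm behind it; z points along the fingers, y is the line along which they close (so a half turn about z gives the same grasp; the last joint's range is limited). The gripper opens to 93 mm and grips with 3 to 60 N. Pads are 15 mm wide; open, the fingers measure 128 mm over their backs; the gripper's body (75 mm by 188 mm) begins 65 mm behind the grasp point.
Start: joints at [1.162, 0.351, 1.652, -0, 1.139, -0.085], TCP at [174.962, 521.414, 218.633] pointing down, gripper open.
Joint ranges: [-2.75, 2.75], [-0.79, 2.1], [0.01, 2.65], [-1.57, 4.71], [0.07, 3.14], [-2.87, 2.87]. Speed limits (rad/s): [2.22, 2.22, 2.79, 3.14, 3.14, 3.14].

### API

Orientations are given as [roll, pitch, yaw] about the fixed x, y, z axes, in that order (R = Rz(yaw) Ry(pitch) Rx(roll)).
In Python, from bench import * gives the robot as it stands.
- The arm moves only by the tool drive_tool, never from a script. Its arguments are lists of equal length, an entry for each row: "slide": the shift along the tool's x, y, z in mm, a list of three; "turn": the turn about the tool's z in rad. In form: {"slide": [[x, y, z], ...], "turn": [turn, ...]}. A call has 1 to 20 rows; each row shifts and turns the commanded pose from where the row before left it, along the tool's axes as they then stand; what a row does not reach is not made up. A row lasts 1/12 s, in which the tool goes at most 41.7 mm and 7.16 degrees, less where a joint would pass 70% of its speed; a pose out of reach is approached as far as the arm can. A call with a gripper value outside its range is refused whole. "fingers" is the gripper's target within -1 to 1 (shut at 1, half-way at 0, fully open at -1), set as the call begins (left out, the last holds). The fingers move at their own pace and stop on an object; "grip_force" is the grip in N (left out, the last holds). Time passes only in rows, so rows that do not move let the fingers close. It gives the time, the measured TCP pose, the force, the opening and the grip force at its end, in the units of the state.
- sense(): the state, without advancing time (a new reading comes with each control period).
- camera(name): name is "scene" or "top" or "wrist"; returns the picture (420x560x3 uint8, blue, green, red); there is no depth.
- calibration(name): a dict with "camera_matrix" (3x3 intrinsics, pixels), "k1" (the pictures are not rectified: a ray, as slopes to the right and down, at radius r is drawn at 1 + k1 r^2 times it, then the intrinsics apply), "cam_to_world" (4x4, takes a point from camera to world coordinates); the wrist camera has in their place "T_tool_cam" (4x4, takes a point from camera to tool coordinates, whose origin is the TCP and whose axes are the flange's). Camera axes: x right, y down, z forward; pixel columns grow to the right and rows downward; lengths in mm; the calibration is good to about 2 mm. A picture is of the moment at which its call begins: read the wrist's pose just before it. calibration takes no time and is no camera call.
- hand_in(): hands the job in; it is judged then, once.
The state is a dict: "clock": time; "joint_positions": joint angles; "dq": joint speeds; "tau": joint torques, N m; "position": TCP position; "tcp_rot": TCP orientation; "contact_force": force on the tool from outside, world axes, zero at the start; "wrist_torque": the same for the moment, N m; "width": finger opening in mm; "grasp_force": force on a finger pad.
Only numpy, scipy, OpenCV 4.12 (cv2) and the standard library are available. Lean on these libraries where they do the work, as an engineer would, in place of code of your own. Each camera call takes 0.05 s, during which the arm holds its last target. There are 200 camera calls.

### The job

Make up one bolt set in the dark steel kit tray: lay the long bolt in the red insert that is one open trough, lengthwise along it; put the two big hex nuts flat in the insert that is split in two, one nut in each half; and set the thick round washer over the post of the third insert so that it lies flat on the bottom. Leave the short bolt, the small nut and the square washer where they lie on the bench.

Things in the scene. Friction and masses are not known exactly. Their poses are not given: they have to be found in the camera images.
- long_bolt: the long hex bolt, zinc-plated steel, lying: 95 mm overall, head 36 mm across flats and 15 mm thick, round threaded shank 24 mm in diameter. Origin on its axis at mid length, 15.5 mm above the bench; x along the bolt towards the thread (head at x = -47.5 to -32.5 mm, balance at -8 mm), z up. Resting on its head's rim, it slopes down 4 degrees towards the thread. 0.3 to 0.55 kg
- nut_a: one of the two big plain hex nuts, zinc-plated steel, lying flat: 36 mm across flats (42 mm over the corners), 21.5 mm high, 24 mm bore. Origin at its middle, 10.75 mm above what it lies on; z up, the flats look along x and along +-60 degrees from x.
- nut_b: the other big plain hex nut, the same as nut_a; the two may be exchanged.
- round_washer: the thick round washer (spacer), zinc-plated steel, lying flat: outside diameter 50 mm, bore 26 mm, 15 mm thick. Origin at its middle, 7.5 mm above what it lies on; z up. 0.12 to 0.24 kg
- open_insert: red insert bin in the kit tray, one undivided trough, for the bolt. All three inserts: 170 mm (x) by 100 mm (y), 22 mm high, walls and floor 3 mm. Origin under its middle, 4 mm above the bench, so the inner floor is 7 mm above the bench; z up. Fixed in any order side by side along y (104 mm spacing) in a fixed dark steel tray, 182 x 320 mm, rim 32 mm above the bench
- halved_insert: red insert bin in the kit tray with one cross wall, 3 mm thick and as high as the rim, in the plane x = 0: two halves of 80 mm (x) by 94 mm (y) inside, centred at x = +-42 mm, for one nut each. Outside size, origin and floor as open_insert
- post_insert: red insert bin in the kit tray with one upright steel post at its middle (x = y = 0), 10 mm in diameter, its bevelled top 30 mm above the origin, for the washer. Outside size, origin and floor as open_insert
- short_bolt: look-alike, to be left alone: short hex bolt lying on the bench, 55 mm overall, same head and shank diameter as the long one, shank 40 mm. Origin on its axis at mid length, about 16 mm above the bench; x towards the threaded end.
- small_nut: look-alike, to be left alone: small hex nut, 24 mm across flats, 13 mm high. Origin at its middle.
- square_washer: look-alike, to be left alone: thick square washer 50 x 50 mm, 15 mm thick, with a round 26 mm hole. Origin at its middle.
There are look-alikes about, which are no part of the job. Leave any pink or purple look-alike of the nut_a alone.

How it is judged:
By the outcome, as a careful person would: the job done as asked, in the order asked, and still so for the second after the job is handed in, with the robot touching nothing.
It also fails if it takes over 109 s, if anything falls off the work surface, if the arm or the gripper's body presses on something with over 40 N, if the wrist force passes 120 N, or if a joint passes its speed limit or range.

## Working session

There is one attempt and no reset: what is moved stays moved. The work goes in short steps, Python scripts to look and compute and a tool call to move; the robot and the scene stay as the last step left them, time stands still between calls to the robot, and variables do not carry over. Pictures are saved under pics/ and viewed, at most 14 in all, crops included, and the job is handed in when it is done.

Besides the shell and the picture viewer there is one more tool, called after "Call:" in YAML: its name, and indented under it one key for each argument. drive_tool: Moves the arm, as the interface text tells. Its arguments: {"type":"object","properties":{"slide":{"type":"array"},"turn":{"type":"array"},"fingers":{"type":"number"},"grip_force":{"type":"number"}},"required":["slide","turn"]}

```bash
ls; mkdir -p pics; python3 - <<'E'
from bench import *
import cv2
print(sense())
for n in("top","scene"):
    cv2.imwrite(f"pics/{n}0.png",camera(n)); print(calibration(n))
print(calibration("wrist"))
E
```

```text
pics
{'clock': 0.0, 'joint_positions': array([ 1.16239045e+00,  3.51236129e-01,  1.65239147e+00, -1.49527563e-06,
        1.13906159e+00, -8.45816678e-02]), 'dq': array([ 1.52227504e-03, -1.03478624e-03, -2.16706014e-03, -1.26636104e-03,
        1.15620724e-03,  2.63285460e-05]), 'tau': array([-5.11094513e-04, -4.97315526e+01, -2.85250318e+01,  6.99381670e-02,
        2.57521000e-02, -1.19666647e-04]), 'position': array([174.84642899, 521.1317717 , 218.11387411]), 'tcp_rot': array([-3.14049992e+00, -9.12836714e-05,  2.81776902e+00]), 'contact_force': array([ 0.72573216, -0.70748188,  0.8405931 ]), 'wrist_torque': array([ 0.02353932, -0.03159795,  0.02055864]), 'grasp_force': 0.0, 'width': 92.8721744475118}
{'camera_matrix': array([[394.3133262 ,   0.        , 278.74634847],
       [  0.        , 394.3133262 , 206.72026574],
       [  0.        ,   0.        ,   1.        ]]), 'k1': -0.1015055092252662, 'cam_to_world': array([[ 1.54476128e-02, -9.92574950e-01,  1.20649656e-01,
         4.34398499e+02],
       [-9.99637094e-01, -1.79942917e-02, -2.00471061e-02,
        -1.43398476e+01]
[... 589 characters left out ...]
1984124e-01, -6.23230535e-01,
         6.11016865e+02],
       [ 0.00000000e+00,  0.00000000e+00,  0.00000000e+00,
         1.00000000e+00]])}
{'camera_matrix': array([[323.67707196,   0.        , 276.37707931],
       [  0.        , 323.67707196, 210.3809273 ],
       [  0.        ,   0.        ,   1.        ]]), 'k1': -0.030143068564162125, 'T_tool_cam': array([[-1.90955145e-04, -9.57409235e-01, -2.88734341e-01,
         8.13419692e+01],
       [ 9.99998661e-01, -6.52076162e-04,  1.50085663e-03,
        -5.38908384e-01],
       [-1.62521078e-03, -2.88733668e-01,  9.57408078e-01,
        -1.67169588e+02],
       [ 0.00000000e+00,  0.00000000e+00,  0.00000000e+00,
         1.00000000e+00]])}
```

View pics/top0.png

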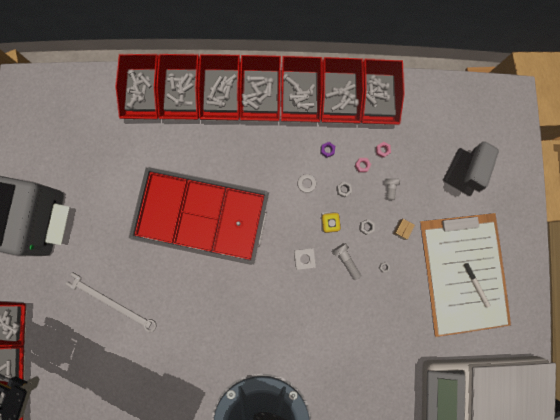

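View pics/scene0.png

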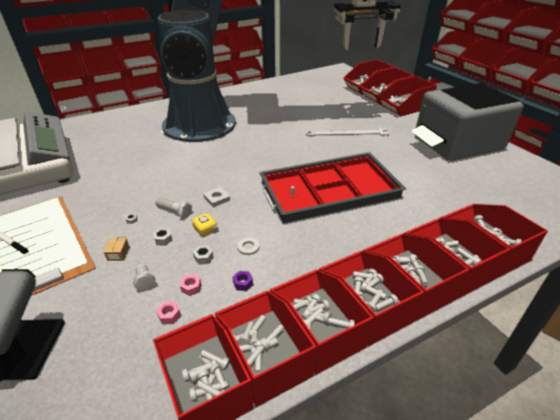

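The top view shows the tray at (200,215), with the open insert at (162,208), halved at (200,215) and post at (238,223). The washer is at (307,184), the big nuts at (344,189) and (367,227), and the long bolt at (347,262). I'll leave alone the short bolt (391,188), small nut (384,267), square washer (305,259) and the coloured parts.

```bash
cat > h.py <<'E'
from bench import *
import numpy as np, cv2
from scipy.spatial.transform import Rotation as Ro
def T_tool(s):
    T=np.eye(4);T[:3,:3]=Ro.from_euler('xyz',s["tcp_rot"]).as_matrix();T[:3,3]=s["position"];return T
def model(name,s=None):
    c=calibration(name)
    T=T_tool(s)@c["T_tool_cam"] if name=="wrist" else c["cam_to_world"]
    return c["camera_matrix"],c["k1"],T
def p2w(m,uv,z):
    K,k1,T=m
    d=np.array([k1,0,0,0,0.])
    n=cv2.undistortPoints(np.array(uv,float).reshape(-1,1,2),K,d).reshape(-1,2)
    r=np.c_[n,np.ones(len(n))]@T[:3,:3].T
    return T[:3,3]+r*((z-T[2,3])/r[:,2])[:,None]
def w2p(m,P):
    K,k1,T=m; Ti=np.linalg.inv(T)
    return cv2.projectPoints(np.array(P,float).reshape(-1,3),cv2.Rodrigues(Ti[:3,:3])[0],Ti[:3,3],K,np.array([k1,0,0,0,0.]))[0].reshape(-1,2)
def shoot(name,f):
    s=sense(); im=camera(name); cv2.imwrite(f,im); return model(name,s),im
def go(x,y,z,yaw):
    "slide (tool axes at present orientation) and turn to reach the TCP pose"
    s=sense();R=Ro.from_euler('xyz',s["tcp_rot"]).as_matrix()
    dy=(yaw-s["tcp_rot"][2]+np.pi/2)%np.pi-np.pi/2
    print("now",s["clock"],s["position"].round(1),s["tcp_rot"].round(3),"q6",s["joint_positions"][5].round(2))
    print("slide",(R.T@(np.array([x,y,z])-s["position"])).round(1),"turn about tool z",round(-dy,3))
E
python3 - <<'E'
from h import *
m=model("top")
for n,u,z in [("bolt head",(341,248),15),("bolt tip",(354,276),12),("nut1",(344.5,189),21),("nut2",(367,227),21),("washer",(307,184),15),("post",(238,223),34),
 ("tray NW",(148,168),32),("NE",(269,189),32),("SE",(252,263),32),("SW",(131,237),32)]:
    print(n,p2w(m,[u],z).round(1))
im=cv2.imread("pics/top0.png")
cv2.imwrite("pics/tc.png",cv2.resize(im[135:285,290:410],None,fx=4.8,fy=4,interpolation=cv2.INTER_CUBIC)[:, :]) if 0 else None
go(400,-170,330,np.pi)
E
```

```text
bolt head [[ 453.7 -199.2   15. ]]
bolt tip [[ 381.4 -234.    12. ]]
nut1 [[ 608.8 -207.9   21. ]]
nut2 [[ 509.2 -267.    21. ]]
washer [[ 621.2 -109.    15. ]]
post [[513.1  69.   34. ]]
tray NW [[653.3 310.1  32. ]]
NE [[603.   -8.7  32. ]]
SE [[412.  31.  32.]]
SW [[471.8 344.5  32. ]]
now 0.1 [174.8 521.1 218.1] [-3.141 -0.     2.818] q6 -0.08
slide [-433.4 -583.7 -111.3] turn about tool z -0.324
```

```bash
python3 -c "
from h import *
go(470,-170,200,np.pi)"
```

```text
now 0.1 [174.8 521.1 218.1] [-3.141 -0.     2.818] q6 -0.08
slide [-499.7 -561.3   18.7] turn about tool z -0.324
```

Call:
drive_tool:
  slide:
    - [-25,-28,1]
    - [-25,-28,1]
    - [-25,-28,1]
    - [-25,-28,1]
    - [-25,-28,1]
    - [-25,-28,1]
    - [-25,-28,1]
    - [-25,-28,1]
    - [-25,-28,1]
    - [-25,-28,1]
    - [-25,-28,1]
    - [-25,-28,1]
    - [-25,-28,1]
    - [-25,-28,1]
    - [-25,-28,1]
    - [-25,-28,1]
    - [-25,-28,1]
    - [-25,-28,1]
    - [-25,-28,1]
    - [-25,-28,0]
  turn: [0,0,0,0,0,0,0,0,0,0,0,0,0,0,0,0,0,0,0,0]

```text
clock: 1.77
position: [470.9, -170.5, 199.2]
tcp_rot: [3.141, -0.001, 2.817]
contact_force: [0.8, 0.6, -0.6]
width: 93.0
grasp_force: 0.0
```

Call:
drive_tool:
  slide:
    - [0,0,0]
    - [0,0,0]
    - [0,0,0]
    - [0,0,0]
  turn: [-0.108,-0.108,-0.108,0]

```text
clock: 2.1
position: [470.6, -168.7, 199.3]
tcp_rot: [3.141, -0.001, -3.137]
contact_force: [-0.8, -0.8, 0.5]
width: 93.1
grasp_force: 0.0
```

```bash
python3 -c "
from h import *
shoot('wrist','pics/w1.png')
go(470,-170,200,np.pi)"
```

```text
now 2.15 [ 470.6 -168.6  199.4] [ 3.141e+00 -1.000e-03  3.140e+00] q6 -2.01
slide [ 0.6 -1.4 -0.6] turn about tool z -0.002
```

View pics/w1.png

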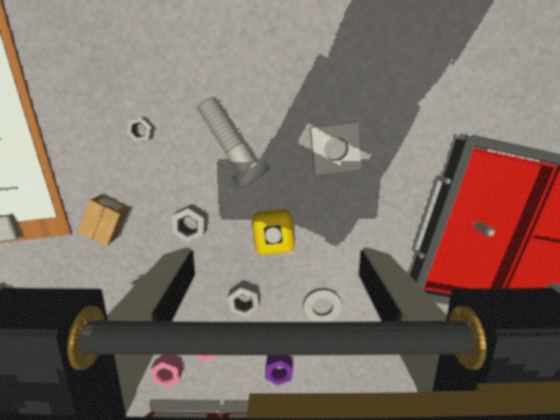

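```bash
python3 -c "
from h import *
im=cv2.imread('pics/w1.png')[85:275,150:350]
cv2.imwrite('pics/w1c.png',cv2.resize(im,None,fx=3,fy=3,interpolation=cv2.INTER_CUBIC))
m=model('wrist',sense())
for u,z in [((207,103),12),((250,172),15),((189,224),10.7),((244,298),10.7),((322,304),7.5),((479,225),30)]: print(p2w(m,[u],z).round(1))
"
```

```text
[[ 378.9 -240.5   12. ]]
[[ 451.3 -197.1   15. ]]
[[ 512.9 -270.1   10.7]]
[[ 611.2 -209.1   10.7]]
[[ 622.3 -110.4    7.5]]
[[508.4  57.9  30. ]]
```

View pics/w1c.png

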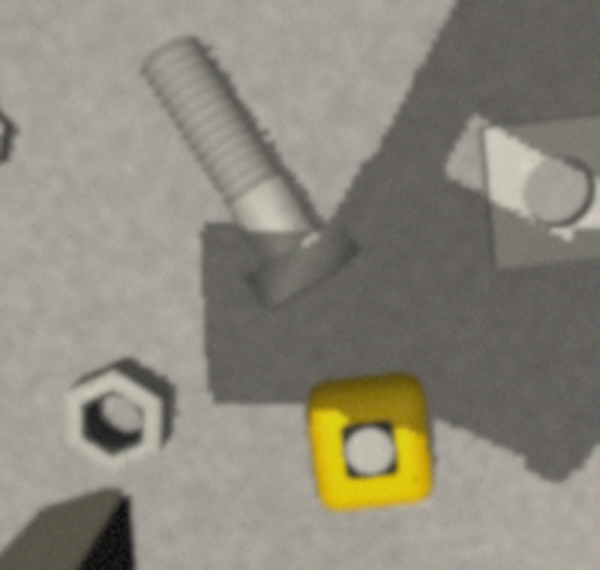

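```bash
python3 -c "
from h import *
m=model('wrist',sense())
P=np.vstack([p2w(m,[(207.5,104)],12),p2w(m,[(242,158.3)],15),p2w(m,[(251.5,174)],18)]);print(P.round(1))
d=P[1]-P[0];print(np.arctan2(d[1],d[0]),np.linalg.norm(d), np.linalg.norm(P[2]-P[0]))
# top-view check
mt=model('top');print(p2w(mt,[(341,248)],18),p2w(mt,[(355,276)],12))
u=d[:2]/np.hypot(*d[:2]); tip=P[0][:2]
# overlay model outline
a=np.arctan2(u[1],u[0]);
g=tip+u*53;print('grasp',g,'yaw',a)
go(*g,100,a)
"
```

```text
[[ 379.9 -240.    12. ]
 [ 436.3 -205.4   15. ]
 [ 453.  -195.3   18. ]]
0.5508005089526009 66.24531424079113 85.88849044704847
[[ 453.62296878 -198.70833272   18.        ]] [[ 381.37292185 -236.68359301   12.        ]]
grasp [ 425.05639304 -212.3007615 ] yaw 0.5508005089526008
now 2.15 [ 470.6 -168.6  199.4] [ 3.141e+00 -1.000e-03  3.140e+00] q6 -2.01
slide [ 45.5 -43.8  99.4] turn about tool z -0.553
```

Call:
drive_tool:
  slide:
    - [11.4,-11,25]
    - [11.4,-11,25]
    - [11.4,-11,25]
    - [11.4,-11,24]
    - [0,0,0]
    - [0,0,0]
    - [0,0,0]
    - [0,0,0]
    - [0,0,0]
    - [0,0,0]
  turn: [0,0,0,0,-0.111,-0.111,-0.111,-0.11,-0.11,0]
  fingers: -0.5
  grip_force: 40

```text
clock: 2.98
position: [425.2, -212.4, 100.6]
tcp_rot: [3.142, -0.0, -2.587]
contact_force: [0.2, 0.2, 0.3]
width: 69.3
grasp_force: 0.0
```

```bash
python3 -c "
from h import *
m,im=shoot('wrist','pics/w2.png')
go(425,-212.5,4,.551)
print(w2p(m,[[425,-212.3,15.5],[379.9,-240,12],[453,-195.3,18]]))"
```

```text
now 3.0333 [ 425.2 -212.4  100.6] [ 3.142 -0.    -2.593] q6 -2.68
slide [ 0.2  0.1 96.6] turn about tool z -0.002
[[276.10573253 216.20354988]
 [276.33129172 150.46522646]
 [275.7768068  254.16272169]]
```

View pics/w2.png

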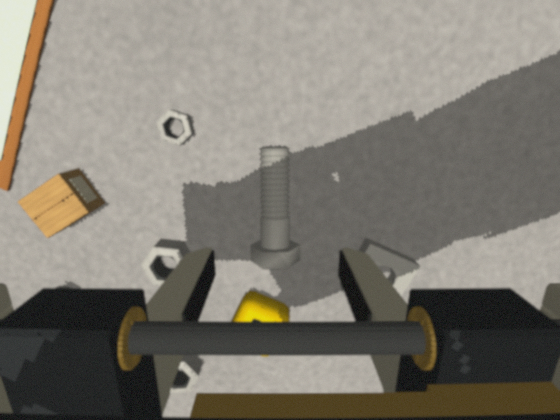

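Call:
drive_tool:
  slide:
    - [0,0,32]
    - [0,0,32]
    - [0,0,22]
    - [0,0,10]
    - [0,0,0]
    - [0,0,0]
  turn: [0,0,0,0,0,0]

```text
clock: 3.53
position: [425.4, -212.7, 5.1]
tcp_rot: [3.141, -0.0, -2.591]
contact_force: [-0.6, -0.1, 0.3]
width: 69.6
grasp_force: 0.0
```

Call:
drive_tool:
  slide:
    - [0,0,0]
    - [0,0,0]
    - [0,0,0]
    - [0,0,0]
    - [0,0,0]
    - [0,0,0]
    - [0,0,0]
    - [0,0,0]
  turn: [0,0,0,0,0,0,0,0]
  fingers: 1

```text
clock: 4.2
position: [425.5, -212.8, 4.8]
tcp_rot: [-3.141, 0.0, -2.588]
contact_force: [0.7, -0.5, 1.0]
width: 23.2
grasp_force: 40.0
```

Call:
drive_tool:
  slide:
    - [0,0,-15]
    - [0,0,-35]
    - [0,0,-40]
    - [0,0,-40]
    - [0,0,-40]
    - [0,0,-25]
    - [0,0,0]
  turn: [0,0,0,0,0,0,0]

```text
clock: 4.78
position: [426.9, -213.5, 204.1]
tcp_rot: [-3.135, 0.003, -2.588]
contact_force: [0.9, -1.0, -4.1]
width: 23.1
grasp_force: 40.0
```

```bash
python3 -c "
from h import *
print(sense()['width'],sense()['grasp_force'])
go(500,150,200,-.157)"
```

```text
23.102317968214553 39.99693274497986
now 4.7833 [ 426.9 -213.5  204.1] [-3.135e+00  3.000e-03 -2.588e+00] q6 -2.69
slide [-253.3  270.9    3.2] turn about tool z 0.71
```

Call:
drive_tool:
  slide:
    - [-25.3,27.1,0]
    - [-25.3,27.1,0]
    - [-25.3,27.1,0]
    - [-25.3,27.1,0]
    - [-25.3,27.1,0]
    - [-25.3,27.1,0]
    - [-25.3,27.1,0]
    - [-25.3,27.1,0]
    - [-25.3,27.1,0]
    - [-25.3,27.1,0]
    - [0,0,0]
    - [0,0,0]
    - [0,0,0]
    - [0,0,0]
    - [0,0,0]
    - [0,0,0]
    - [0,0,0]
    - [0,0,0]
  turn: [0,0,0,0,0,0,0,0,0,0,0.118,0.118,0.118,0.118,0.119,0.119,0,0]

```text
clock: 6.28
position: [497.3, 150.8, 197.9]
tcp_rot: [-3.141, -0.003, 2.989]
contact_force: [-0.4, -0.2, -4.5]
width: 23.0
grasp_force: 40.0
```

```bash
python3 -c "
from h import *
m,im=shoot('wrist','pics/w3.png')
go(500,150,200,-.157)"
```

```text
now 6.3333 [497.5 150.8 198.3] [-3.141e+00 -2.000e-03  2.989e+00] q6 -1.21
slide [-2.6 -0.4 -1.7] turn about tool z 0.004
```

View pics/w3.png

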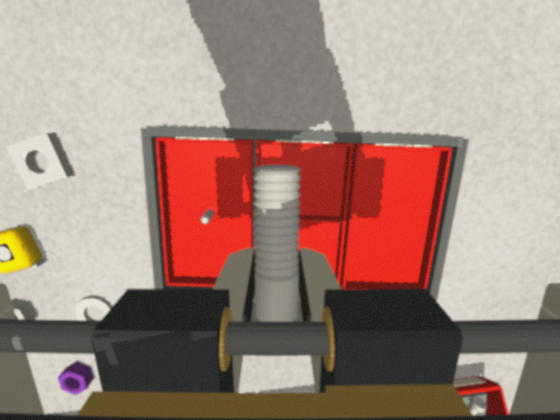

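```bash
python3 -c "
from h import *
m=model('wrist',sense())
A=p2w(m,[(145,129),(466,139)],32);print(A)
d=A[1]-A[0];print(np.linalg.norm(d),np.degrees(np.arctan2(d[1],d[0]))-90)
y=d/np.linalg.norm(d);x=np.array([y[1],-y[0],0])
c=A.mean(0)+91*x;print('centre',c)
for k in(-104,0,104):print(c+k*y)
print('post base/top',p2w(m,[(210,211)],7),p2w(m,[(204,219)],34))
print('cross wall far/near left rims',p2w(m,[(253,138),(356,141)],26))
print('inner bottom corners',p2w(m,[(163,288),(445,292)],7))
mt=model('top');print('top post',p2w(mt,[(238.5,223.5)],34))
"

```

```text
[[411.43690122  30.19437742  32.        ]
 [470.44289741 350.91940372  32.        ]]
326.1077277179878 -10.424528348108183
centre [530.43786245 174.09133273  32.        ]
[511.62008206  71.80794629  32.        ]
[530.43786245 174.09133273  32.        ]
[549.25564284 276.37471917  32.        ]
post base/top [[512.56084607  70.66729031   7.        ]] [[513.2333252   69.28518968  34.        ]]
cross wall far/near left rims [[437.47183394 135.69981918  26.        ]
 [456.53257704 240.27473911  26.        ]]
inner bottom corners [[602.23854817  -9.08371281   7.        ]
 [662.7134208  341.35355283   7.        ]]
top post [[511.80316581  67.66512458  34.        ]]
```

```bash
python3 -c "
from h import *
go(558.5,273,60,-.178)"
```

```text
now 6.3333 [497.5 150.8 198.3] [-3.141e+00 -2.000e-03  2.989e+00] q6 -1.21
slide [-42.  130.2 138.1] turn about tool z 0.025
```

Call:
drive_tool:
  slide:
    - [-7,21.7,23]
    - [-7,21.7,23]
    - [-7,21.7,23]
    - [-7,21.7,23]
    - [-7,21.7,23]
    - [-7,21.7,23]
    - [0,0,0]
    - [0,0,0]
    - [0,0,0]
  turn: [0,0,0,0,0,0,0.025,0,0]

```text
clock: 7.08
position: [559.6, 272.8, 61.1]
tcp_rot: [-3.141, -0.001, 2.963]
contact_force: [0.3, -0.9, -3.8]
width: 22.6
grasp_force: 40.0
```

```bash
python3 -c "
from h import *
go(558.5,273,13,-.178)"
```

```text
now 7.0833 [559.6 272.8  61.1] [-3.141e+00 -1.000e-03  2.963e+00] q6 -1.01
slide [ 1.1  0.  48.1] turn about tool z -0.001
```

Call:
drive_tool:
  slide:
    - [1,0,20]
    - [0,0,16]
    - [0,0,8]
    - [0,0,4]
    - [0,0,0]
    - [0,0,0]
  turn: [0,0,0,0,0,0]

```text
clock: 7.58
position: [559.4, 273.1, 14.5]
tcp_rot: [3.141, 0.001, 2.96]
contact_force: [0.6, 0.5, -4.0]
width: 23.0
grasp_force: 40.0
```

Call:
drive_tool:
  slide:
    - [0,0,0]
    - [0,0,0]
    - [0,0,0]
    - [0,0,0]
    - [0,0,0]
  turn: [0,0,0,0,0]
  fingers: 0.1

```text
clock: 8.0
position: [559.2, 273.3, 14.1]
tcp_rot: [3.141, 0.001, 2.96]
contact_force: [0.0, -0.0, -0.3]
width: 41.7
grasp_force: 0.0
```

Call:
drive_tool:
  slide:
    - [0,0,-10]
    - [0,0,-30]
    - [0,0,-40]
    - [0,0,-40]
    - [0,0,-40]
    - [0,0,-30]
    - [0,0,0]
  turn: [0,0,0,0,0,0,0]

```text
clock: 8.58
position: [561.3, 274.2, 211.5]
tcp_rot: [3.136, 0.009, 2.96]
contact_force: [0.2, -0.0, 1.2]
width: 41.8
grasp_force: 0.0
```

```bash
python3 -c "
from h import *
m,im=shoot('wrist','pics/w4.png')
go(580,-160,150,np.pi)"
```

```text
now 8.6333 [560.3 273.7 208. ] [3.138 0.006 2.96 ] q6 -1.01
slide [ -97.5 -423.2   57. ] turn about tool z -0.182
```

View pics/w4.png

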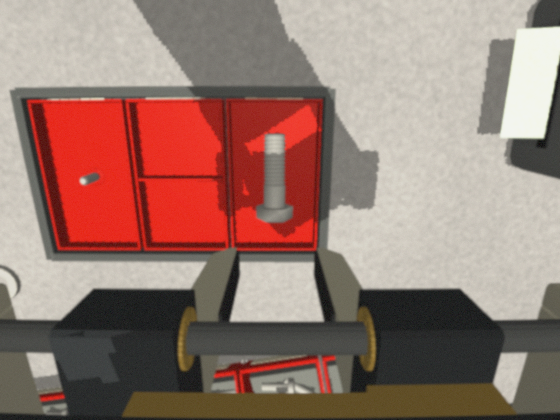

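The bolt lies lengthwise in the open insert, centred at pixel (274,180). Next, the nuts.

Call:
drive_tool:
  slide:
    - [-6.8,-37,3.7]
    - [-6.8,-37,3.7]
    - [-6.8,-37,3.7]
    - [-6.8,-37,3.7]
    - [-6.8,-37,3.7]
    - [-6.8,-37,3.7]
    - [-6.8,-37,3.7]
    - [-6.8,-37,3.7]
    - [-6.8,-37,3.7]
    - [-6.8,-37,3.7]
    - [-6.8,-37,3.7]
    - [-6.8,-37,3.7]
    - [-6.8,-37,3.7]
    - [0,0,0]
    - [0,0,0]
    - [0,0,0]
    - [0,0,0]
  turn: [0,0,0,0,0,0,0,0,0,0,0,0,0,-0.091,-0.091,0,0]
  fingers: -0.3

```text
clock: 10.05
position: [558.5, -215.7, 154.9]
tcp_rot: [3.141, -0.001, 3.139]
contact_force: [0.1, -0.4, -0.8]
width: 60.5
grasp_force: 0.0
```

```bash
python3 -c "
from h import *
m,im=shoot('wrist','pics/w5.png')
go(513,-270,60,np.pi)
print(w2p(m,[[513,-270,21.5],[611,-209,21.5],[622,-110,15]]))"
```

```text
now 10.1 [ 558.6 -215.5  155. ] [ 3.141e+00 -1.000e-03  3.139e+00] q6 -2.01
slide [ 45.4 -54.7  95.1] turn about tool z -0.003
[[217.07210768 153.88081636]
 [282.85738132 251.51196973]
 [377.6895815  258.21522429]]
```

View pics/w5.png

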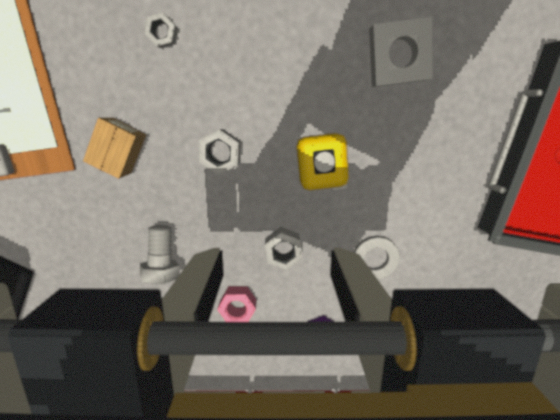

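```bash
python3 -c "
from h import *
im=cv2.imread('pics/w5.png')
a=cv2.resize(im[120:180,190:250],(390,390),interpolation=cv2.INTER_CUBIC);b=cv2.resize(im[220:280,253:313],(390,390),interpolation=cv2.INTER_CUBIC)
cv2.imwrite('pics/w5c.png',np.hstack([a,b]))"
```

```text
(no output)
```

View pics/w5c.png

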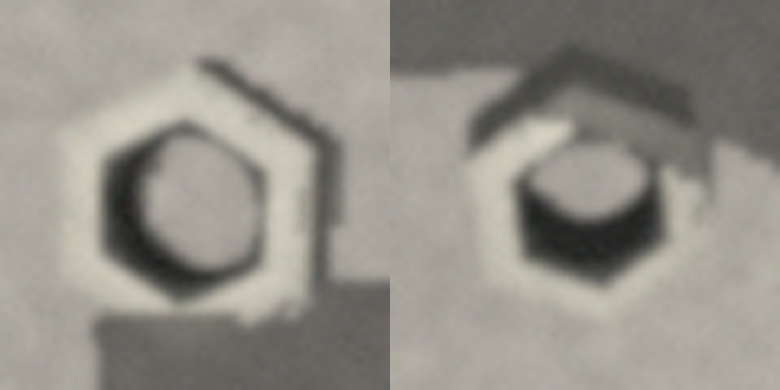

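```bash
python3 -c "
from h import *
m=model('wrist',sense())
print(p2w(m,[(218.5,152.3),(283.9,252)],21.5),p2w(m,[(378,256.5)],15))
mt=model('top');print(p2w(mt,[(367,227),(344.5,189)],21))
p=p2w(m,[(218.5,152.3)],21.5)[0]
go(p[0],p[1],50,np.pi)"
```

```text
[[ 511.74366317 -268.48469998   21.5       ]
 [ 611.79404075 -207.79206183   21.5       ]] [[ 620.30658721 -109.63944511   15.        ]]
[[ 509.1950735  -267.01613063   21.        ]
 [ 608.8017886  -207.91362143   21.        ]]
now 10.1 [ 558.6 -215.5  155. ] [ 3.141e+00 -1.000e-03  3.139e+00] q6 -2.01
slide [ 46.6 -53.2 105.1] turn about tool z -0.003
```

Call:
drive_tool:
  slide:
    - [11.8,-13.2,20]
    - [11.8,-13.2,20]
    - [11.8,-13.2,20]
    - [11.8,-13.2,20]
    - [0,0,20]
    - [0,0,20]
    - [0,0,20]
    - [0,0,9]
    - [0,0,0]
    - [0,0,0]
  turn: [0,0,0,0,0,0,0,0,0,0]

```text
clock: 10.93
position: [511.9, -268.4, 6.8]
tcp_rot: [3.141, -0.0, 3.141]
contact_force: [0.7, 0.2, -0.6]
width: 60.3
grasp_force: 0.0
```

Call:
drive_tool:
  slide:
    - [0,0,0]
    - [0,0,0]
    - [0,0,0]
    - [0,0,0]
    - [0,0,0]
    - [0,0,0]
  turn: [0,0,0,0,0,0]
  fingers: 1
  grip_force: 30

```text
clock: 11.43
position: [512.0, -268.9, 7.2]
tcp_rot: [-3.141, 0.001, -3.141]
contact_force: [-0.7, 0.8, 6.5]
width: 36.6
grasp_force: 29.3
```

Call:
drive_tool:
  slide:
    - [0,0,-12]
    - [0,0,-35]
    - [0,0,-40]
    - [0,0,-30]
    - [-5,36.2,0]
    - [-5,36.2,0]
    - [-5,36.2,0]
    - [-5,36.2,0]
    - [-5,36.2,0]
    - [-5,36.2,0]
    - [-5,36.2,0]
    - [-5,36.2,0]
    - [-5,36.2,0]
    - [-5,36.2,0]
    - [-5,36.2,0]
    - [-5,36.2,0]
    - [0,0,0]
    - [0,0,0]
    - [0,0,0]
  turn: [0,0,0,0,0,0,0,0,0,0,0,0,0,0,0,0,0.09,0.09,0]

```text
clock: 13.02
position: [571.3, 166.3, 123.9]
tcp_rot: [-3.141, -0.0, 2.959]
contact_force: [-0.5, -0.1, -1.2]
width: 36.7
grasp_force: 29.3
```

```bash
python3 -c "
from h import *
go(572,165.6,15,-.178)"
```

```text
now 13.0167 [571.3 166.3 123.9] [-3.141 -0.     2.959] q6 -1.18
slide [ -0.8  -0.6 108.9] turn about tool z -0.005
```

Call:
drive_tool:
  slide:
    - [-0.8,-0.6,35]
    - [0,0,35]
    - [0,0,22]
    - [0,0,11]
    - [0,0,5.5]
    - [0,0,0]
    - [0,0,0]
  turn: [0,0,0,0,0,0,0]

```text
clock: 13.6
position: [573.2, 165.0, 16.3]
tcp_rot: [3.141, 0.002, 2.962]
contact_force: [0.2, 0.0, -0.4]
width: 35.8
grasp_force: 29.5
```

Call:
drive_tool:
  slide:
    - [0,0,0]
    - [0,0,0]
    - [0,0,0]
    - [0,0,0]
  turn: [0,0,0,0]
  fingers: 0.03

```text
clock: 13.93
position: [572.6, 165.1, 15.6]
tcp_rot: [3.141, 0.001, 2.962]
contact_force: [-0.8, -0.2, 0.3]
width: 45.0
grasp_force: 0.0
```

Call:
drive_tool:
  slide:
    - [0,0,-10]
    - [0,0,-25]
    - [0,0,-35]
    - [0,0,-35]
    - [0,0,0]
    - [0,0,0]
  turn: [0,0,0,0,0,0]

```text
clock: 14.43
position: [573.4, 165.2, 122.6]
tcp_rot: [3.14, 0.004, 2.962]
contact_force: [-0.8, -0.1, -1.0]
width: 44.9
grasp_force: 0.0
```

```bash
python3 -c "
from h import *
go(611,-208,115,np.pi+.13)"
```

```text
now 14.4333 [573.4 165.2 122.6] [3.14  0.004 2.962] q6 -1.19
slide [-103.7 -360.5    7.4] turn about tool z -0.31
```

10 rows of (-10.4,-36,0.7), then three turns of -0.103.

Call:
drive_tool:
  slide:
    - [-10.4,-36,0.7]
    - [-10.4,-36,0.7]
    - [-10.4,-36,0.7]
    - [-10.4,-36,0.7]
    - [-10.4,-36,0.7]
    - [-10.4,-36,0.7]
    - [-10.4,-36,0.7]
    - [-10.4,-36,0.7]
    - [-10.4,-36,0.7]
    - [-10.4,-36,0.7]
    - [0,0,0]
    - [0,0,0]
    - [0,0,0]
    - [0,0,0]
    - [0,0,0]
  turn: [0,0,0,0,0,0,0,0,0,0,-0.103,-0.103,-0.103,0,0]
  fingers: -0.3

```text
clock: 15.68
position: [609.7, -207.6, 112.0]
tcp_rot: [3.141, -0.002, -3.015]
contact_force: [0.2, -0.2, -0.3]
width: 61.0
grasp_force: 0.0
```

```bash
python3 -c "
from h import *
go(611,-208,6,np.pi+.13)"
```

```text
now 15.6833 [ 609.7 -207.6  112. ] [ 3.141e+00 -2.000e-03 -3.015e+00] q6 -2.1
slide [ -1.4  -0.7 106. ] turn about tool z -0.004
```

Call:
drive_tool:
  slide:
    - [-1.4,-0.7,36]
    - [0,0,36]
    - [0,0,22]
    - [0,0,11]
    - [0,0,0]
    - [0,0,0]
  turn: [0,0,0,0,0,0]

```text
clock: 16.18
position: [612.0, -208.3, 8.5]
tcp_rot: [-3.142, 0.0, -3.014]
contact_force: [0.4, -0.8, 1.2]
width: 60.6
grasp_force: 0.0
```

Call:
drive_tool:
  slide:
    - [0,0,0]
    - [0,0,0]
    - [0,0,0]
    - [0,0,0]
    - [0,0,0]
    - [0,0,0]
  turn: [0,0,0,0,0,0]
  fingers: 1

```text
clock: 16.68
position: [612.1, -208.5, 8.9]
tcp_rot: [-3.141, 0.001, -3.012]
contact_force: [-0.5, 1.1, 6.1]
width: 35.9
grasp_force: 30.0
```

Call:
drive_tool:
  slide:
    - [0,0,-12]
    - [0,0,-35]
    - [0,0,-40]
    - [0,0,-25]
    - [6.5,36.5,0]
    - [6.5,36.5,0]
    - [6.5,36.5,0]
    - [6.5,36.5,0]
    - [6.5,36.5,0]
    - [6.5,36.5,0]
    - [6.5,36.5,0]
    - [6.5,36.5,0]
    - [6.5,36.5,0]
    - [6.5,36.5,0]
    - [6.5,36.5,0]
    - [0,0,0]
    - [0,0,0]
    - [0,0,0]
    - [0,0,0]
    - [0,0,0]
  turn: [0,0,0,0,0,0,0,0,0,0,0,0,0,0,0,0.103,0.103,0.103,0,0]

```text
clock: 18.35
position: [489.0, 180.6, 120.5]
tcp_rot: [3.142, 0.0, 2.965]
contact_force: [0.3, 0.1, -0.6]
width: 35.9
grasp_force: 30.0
```

```bash
python3 -c "
from h import *
go(489.2,180.4,16.5,-.178)"
```

```text
now 18.35 [489.  180.6 120.5] [3.142 0.    2.965] q6 -1.13
slide [ -0.2  -0.2 104. ] turn about tool z 0.001
```

Call:
drive_tool:
  slide:
    - [0,0,35]
    - [0,0,33]
    - [0,0,20]
    - [0,0,10]
    - [0,0,5.5]
    - [0,0,0]
    - [0,0,0]
  turn: [0,0,0,0,0,0,0]

```text
clock: 18.93
position: [489.8, 180.7, 17.4]
tcp_rot: [3.141, 0.001, 2.963]
contact_force: [0.1, 0.8, -1.3]
width: 35.9
grasp_force: 30.0
```

Call:
drive_tool:
  slide:
    - [0,0,0]
    - [0,0,0]
    - [0,0,0]
    - [0,0,0]
  turn: [0,0,0,0]
  fingers: 0.03

```text
clock: 19.27
position: [489.4, 180.7, 17.0]
tcp_rot: [3.141, 0.001, 2.962]
contact_force: [-0.4, -0.3, 0.2]
width: 44.9
grasp_force: 0.0
```

Call:
drive_tool:
  slide:
    - [0,0,-10]
    - [0,0,-25]
    - [0,0,-40]
    - [0,0,-40]
    - [0,0,-40]
    - [0,0,-30]
    - [0,0,0]
    - [0,0,0]
  turn: [0,0,0,0,0,0,0,0]

```text
clock: 19.93
position: [489.6, 180.8, 203.5]
tcp_rot: [3.14, 0.003, 2.962]
contact_force: [-0.4, -0.6, -0.6]
width: 44.7
grasp_force: 0.0
```

```bash
python3 -c "
from h import *
m,im=shoot('wrist','pics/w6.png')
go(621,-109.5,90,np.pi/2)
go(621,-109.5,90,np.pi)"
```

```text
now 19.9833 [488.8 180.5 201.8] [3.141 0.    2.962] q6 -1.13
slide [-181.8 -261.8  111.8] turn about tool z 1.391
now 19.9833 [488.8 180.5 201.8] [3.141 0.    2.962] q6 -1.13
slide [-181.8 -261.8  111.8] turn about tool z -0.18
```

View pics/w6.png

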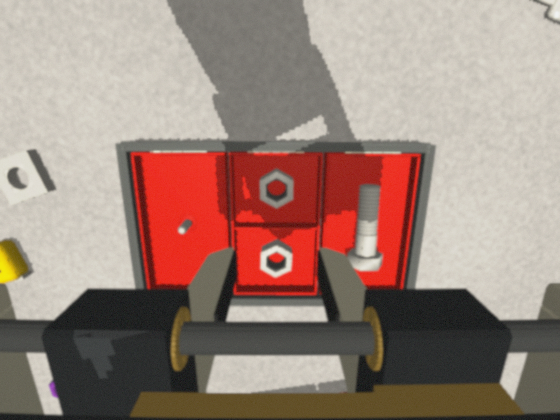

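Both nuts lie flat in their halves, at (276,188) and (276,259). Now the washer.

Call:
drive_tool:
  slide:
    - [-20.2,-29.1,10]
    - [-20.2,-29.1,10]
    - [-20.2,-29.1,10]
    - [-20.2,-29.1,10]
    - [-20.2,-29.1,10]
    - [-20.2,-29.1,10]
    - [-20.2,-29.1,10]
    - [-20.2,-29.1,10]
    - [-20.2,-29.1,10]
    - [0,0,0]
    - [0,0,0]
  turn: [0,0,0,0,0,0,0,0,0,0,0]
  fingers: -0.65

```text
clock: 20.9
position: [620.0, -110.7, 108.8]
tcp_rot: [3.141, -0.004, 2.959]
contact_force: [1.0, 0.3, 0.6]
width: 76.7
grasp_force: 0.0
```

```bash
python3 -c "
from h import *
go(621,-109.7,4,2.962)"
```

```text
now 20.9 [ 620.  -110.7  108.8] [ 3.141 -0.004  2.959] q6 -1.64
slide [ -1.3   1.2 104.8] turn about tool z -0.003
```

Call:
drive_tool:
  slide:
    - [-1.2,1.2,36]
    - [0,0,34]
    - [0,0,22]
    - [0,0,9]
    - [0,0,4]
    - [0,0,0]
    - [0,0,0]
  turn: [0,0,0,0,0,0,0]

```text
clock: 21.48
position: [623.2, -108.4, 7.8]
tcp_rot: [-3.142, 0.002, 2.962]
contact_force: [-0.1, -0.4, 1.1]
width: 76.9
grasp_force: 0.0
```

Call:
drive_tool:
  slide:
    - [0,0,0]
    - [0,0,0]
    - [0,0,0]
    - [0,0,0]
    - [0,0,0]
    - [0,0,0]
  turn: [0,0,0,0,0,0]
  fingers: 1

```text
clock: 21.98
position: [623.3, -108.9, 7.7]
tcp_rot: [-3.141, 0.002, 2.962]
contact_force: [-1.8, 0.5, 13.2]
width: 41.1
grasp_force: 6.3
```

```bash
python3 -c "
from h import *
s=sense();print(s['width'],s['grasp_force'],s['contact_force'])
m,im=shoot('wrist','pics/w7.png');im2=camera('scene')
a=cv2.resize(im2[200:280,190:310],(600,400),interpolation=cv2.INTER_CUBIC)
b=im[150:400,130:430]
cv2.imwrite('pics/w7c.png',np.hstack([cv2.resize(a,(400,267)),cv2.resize(b,(320,267))]))
"
```

```text
41.09423463057601 6.31031577475369 [-1.84647003  0.47767981 13.22271652]
```

View pics/w7c.png

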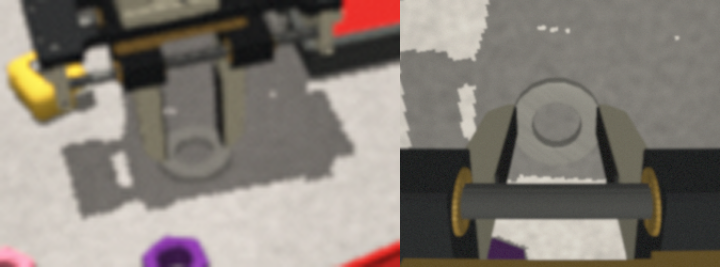

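```bash
python3 -c "
from h import *
m=model('wrist',sense())
print(p2w(m,[(276.5,265)],15),p2w(m,[(276.5,265)],17), w2p(m,[sense()['position'],sense()['position']+[0,0,8]]))
"
```

```text
[[ 621.48724452 -108.65138499   15.        ]] [[ 620.50434467 -108.47663719   17.        ]] [[276.71713665 262.58797528]
 [276.75602843 269.13238066]]
```

Call:
drive_tool:
  slide:
    - [0,0,0]
    - [0,0,0]
    - [0,0,0]
    - [0,0,0]
    - [0,0,0]
  turn: [0,0,0,0,0]
  fingers: -0.5

```text
clock: 22.5
position: [622.4, -108.6, 6.5]
tcp_rot: [3.142, -0.0, 2.962]
contact_force: [-0.1, -0.2, -0.5]
width: 62.2
grasp_force: 0.0
```

Call:
drive_tool:
  slide:
    - [1,0,2.5]
    - [0,0,2.5]
    - [0,0,0]
    - [0,0,0]
  turn: [0,0,0,0]

```text
clock: 22.83
position: [621.3, -108.4, 1.1]
tcp_rot: [3.142, -0.001, 2.962]
contact_force: [0.3, -0.5, 0.4]
width: 70.0
grasp_force: 0.0
```

```bash
python3 -c "
from h import *
m,im=shoot('wrist','pics/w8.png')
go(621,-109.7,4,2.962)
cv2.imwrite('pics/w8c.png',cv2.resize(im[200:360,160:400],(720,480),interpolation=cv2.INTER_CUBIC))
"
```

```text
now 22.8833 [ 621.4 -108.4    1.3] [ 3.142 -0.     2.962] q6 -1.64
slide [ 0.2 -1.4 -2.7] turn about tool z -0.0
```

View pics/w8c.png

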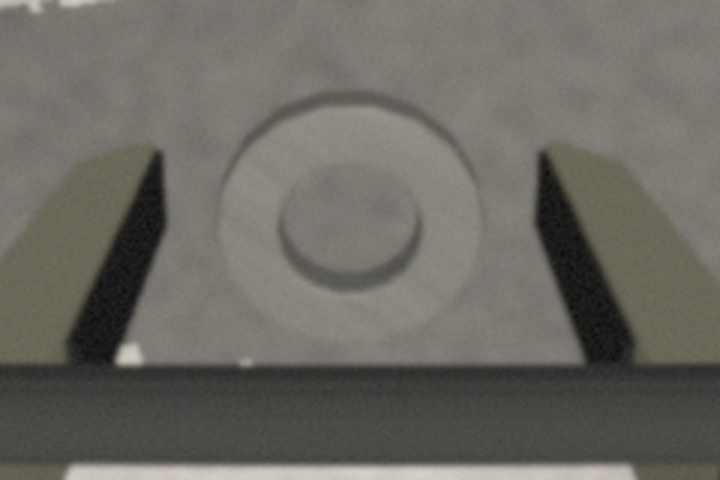

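The washer is still flat and centred between the fingers at crop (350,225). I'm closing again from lower down.

Call:
drive_tool:
  slide:
    - [0,0,-1]
    - [0,0,0]
    - [0,0,0]
    - [0,0,0]
    - [0,0,0]
    - [0,0,0]
    - [0,0,0]
  turn: [0,0,0,0,0,0,0]
  fingers: 1
  grip_force: 25

```text
clock: 23.47
position: [621.6, -108.4, 2.6]
tcp_rot: [-3.142, 0.0, 2.962]
contact_force: [-0.4, 0.5, 1.8]
width: 47.9
grasp_force: 24.9
```

Call:
drive_tool:
  slide:
    - [0,0,-8]
    - [0,0,-25]
    - [0,0,-35]
    - [0,0,-35]
    - [0,0,0]
  turn: [0,0,0,0,0]

```text
clock: 23.88
position: [624.6, -109.2, 112.7]
tcp_rot: [-3.141, 0.01, 2.962]
contact_force: [0.4, 0.3, 0.2]
width: 48.3
grasp_force: 24.9
```

Call:
drive_tool:
  slide:
    - [23.2,25.9,0]
    - [23.2,25.9,0]
    - [23.2,25.9,0]
    - [23.2,25.9,0]
    - [23.2,25.9,0]
    - [23.2,25.9,0]
    - [0,0,0]
    - [0,0,0]
    - [0,0,0]
    - [0,0,0]
    - [0,0,0]
    - [0,0,0]
    - [0,0,0]
    - [0,0,0]
    - [0,0,0]
    - [0,0,0]
    - [0,0,0]
    - [0,0,0]
    - [0,0,0]
    - [0,0,0]
  turn: [0,0,0,0,0,0,0.121,0.121,0.121,0.121,0.121,0.121,0.121,0.121,0.121,0.121,0.121,0.121,0.117,0]

```text
clock: 25.55
position: [512.2, 69.3, 105.6]
tcp_rot: [-3.141, 0.0, 1.387]
contact_force: [-0.4, 0.4, -1.4]
width: 47.8
grasp_force: 24.9
```

```bash
python3 -c "
from h import *
m,im=shoot('wrist','pics/w9.png')
go(512.3,69.3,45,1.393)
print(w2p(m,[sense()['position']+[0,0,6],[512.3,69.3,34]]))
cv2.imwrite('pics/w9c.png',cv2.resize(im[120:400,100:450],(700,560),interpolation=cv2.INTER_CUBIC))
"
```

```text
now 25.6 [512.3  69.3 105.6] [-3.142  0.     1.395] q6 0.22
slide [-0.   0.  60.6] turn about tool z 0.002
[[277.63181341 266.13776974]
 [277.41096635 221.01144792]]
```

View pics/w9c.png

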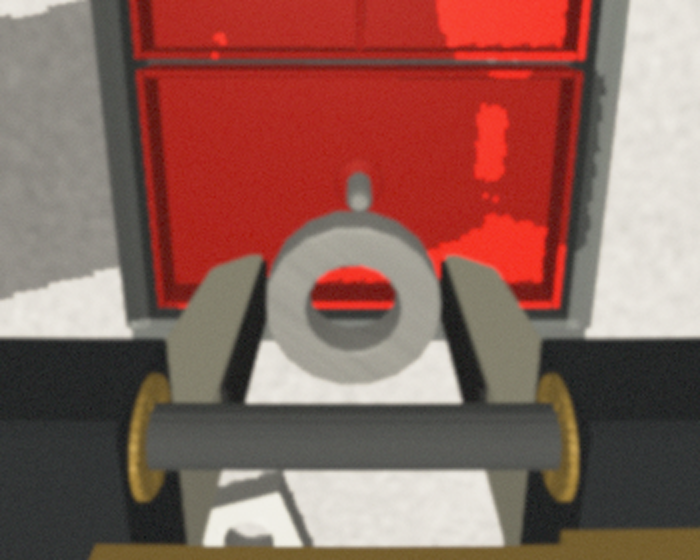

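The post top at crop (358,200) matches the predicted spot under the tool. The washer is level and centred at (353,308), so I'm lowering it.

Call:
drive_tool:
  slide:
    - [0,0,30]
    - [0,0,25]
    - [0,0,10]
    - [0,0,10]
    - [0,0,10]
    - [0,0,6]
    - [0,0,3]
    - [0,0,0]
    - [0,0,0]
  turn: [0,0,0,0,0,0,0,0,0]

```text
clock: 26.35
position: [512.7, 69.4, 12.0]
tcp_rot: [3.141, -0.0, 1.393]
contact_force: [1.0, 0.8, -1.2]
width: 48.2
grasp_force: 24.9
```

Call:
drive_tool:
  slide:
    - [0,0,1.5]
    - [0,0,0]
    - [0,0,0]
  turn: [0,0,0]

```text
clock: 26.6
position: [512.5, 69.3, 10.3]
tcp_rot: [3.141, -0.0, 1.393]
contact_force: [0.1, 0.3, -1.1]
width: 48.0
grasp_force: 24.9
```

Call:
drive_tool:
  slide:
    - [0,0,0]
    - [0,0,0]
    - [0,0,0]
    - [0,0,0]
    - [0,0,0]
  turn: [0,0,0,0,0]
  fingers: -0.4

```text
clock: 27.02
position: [512.4, 69.3, 10.1]
tcp_rot: [3.141, -0.0, 1.393]
contact_force: [0.5, -0.4, 1.1]
width: 65.1
grasp_force: 0.0
```

Call:
drive_tool:
  slide:
    - [0,0,-8]
    - [0,0,-25]
    - [0,0,-40]
    - [0,0,-40]
    - [0,0,-40]
    - [0,0,-40]
    - [0,0,0]
    - [0,0,0]
  turn: [0,0,0,0,0,0,0,0]

```text
clock: 27.68
position: [513.2, 69.4, 205.5]
tcp_rot: [3.137, -0.001, 1.393]
contact_force: [-1.5, 0.7, -1.5]
width: 65.0
grasp_force: 0.0
```

```bash
python3 -c "
from h import *
m,im=shoot('wrist','pics/w10.png'); t=camera('scene')
cv2.imwrite('pics/w10c.png',np.hstack([im[80:360,60:480][:, :400],cv2.resize(t[130:230,230:372],(397,280),interpolation=cv2.INTER_CUBIC)]))
"
```

```text
(no output)
```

View pics/w10c.png

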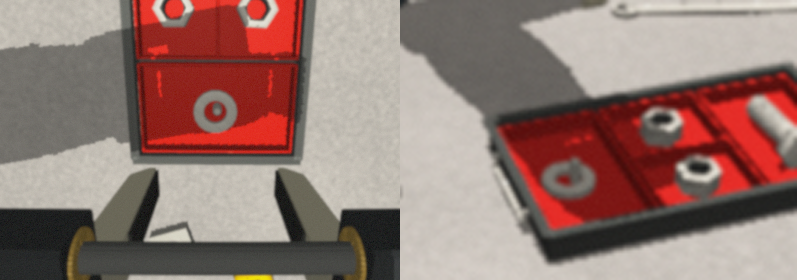

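The washer lies flat over the post, at crop (215,111). The nuts and bolt are in their inserts, and the gripper is clear of everything.

```bash
python3 -c "
from bench import *
print(hand_in())"
```

```text
the job is handed in; nothing more can be done
None
```

I handed the job in at about 28 s, with the bolt, then the two nuts, then the washer placed as asked; the last pictures show all four in place, and the short bolt, small nut and square washer were left alone.

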